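# Fit the plug-in silencer to the air manifold

### The arm

A 7-joint arm with a two-finger parallel gripper is mounted at the origin on the work surface. World frame = base frame: x ahead of the robot, y to its left, z up, the work surface at z = 0. Lengths are in m, angles in rad, forces in N, time in s.
With the tool pointing down it reaches from about 0.425 to 0.925 m from the base axis. Payload 6.8 kg.
Tool frame: the origin (TCP) lies midway between the tips of the shut fingers; the grasp point (between the pads) lies 19 mm behind it; z points along the fingers, y is the line along which they close (so a half turn about z gives the same grasp; the last joint's range is limited). The gripper opens to 85 mm and grips with 20 to 120 N. Pads are 22 mm wide; open, the fingers measure 114 mm over their backs; the gripper's body (76 mm by 85 mm) begins 54 mm behind the grasp point. The pads swing forward as they close: fully open they stand 13 mm farther back than shut.
Start: joints at [-1.453, 0.477, 0.022, 1.555, -0.011, 1.109, -0.083], TCP at [0.151, 0.658, 0.231] pointing down, gripper open.
Joint ranges: [-2.96, 2.96], [-0.34, 2.1], [-1.41, 1.46], [0.24, 2.44], [-1.37, 4.51], [0.17, 1.92], [-2.96, 2.96]. Speed limits (rad/s): [2.39, 2.39, 3.14, 3.14, 3.14, 3.14, 3.14].

### API

Orientations are given as a rotation vector (axis times angle).
In Python, from bench import r gives the robot as it stands. The module is installed in compiled form; this text tells all that it offers.
- The arm moves only by the tool apply_moves, never from a script. Its argument "rows" is a list of rows, each a list of 6 numbers: the shift along the tool's x, y, z scaled (see below), then the turn, a rotation vector about the tool's x, y, z scaled (see below). A call has 1 to 5 rows; each row is the pose to reach, as a shift and turn from the pose commanded when the call began, along the tool's axes at that moment; what a row does not reach only later rows make up. The controller multiplies each number of a shift by 0.25 m and each number of a turn by 90 degrees. A row lasts 1/8 s, in which the tool goes at most 62.5 mm and 10.7 degrees, less where a joint would pass 70% of its speed; a pose out of reach is approached as far as the arm can. A call with a number of a shift or a turn outside -1 to 1 is refused whole. A call with a gripper value outside its range is refused whole. "claw" is the opening, from 0 (shut) to 1 (fully open), set as the call begins (left out, the last holds). The fingers move at their own pace and stop on an object; "newtons" is the grip in N (left out, the last holds). Time passes only in rows, so rows that repeat a pose let the fingers close. It gives the time, the measured TCP pose, the force, the opening and the grip force at its end, in the units of the state.
- r.get_obs(): the state, without advancing time (a new reading comes with each control period).
- r.grab_frame(name): name is "scene" or "top"; returns a dict with "pixels" (420x560x3 uint8, red, green, blue), "intrinsics" (3x3 intrinsics, pixels), "dist" ([k1, k2, p1, p2, k3] as OpenCV has them; the pictures are not rectified), "eye" and "attitude" of the camera in the world. Camera axes: x right, y up, looking along -z (the intrinsics and any distortion apply to the point x, -y, -z); pixel columns grow to the right and rows downward; lengths in m; the calibration is good to about 2 mm. A picture is of the moment at which its call begins. There is no depth.
- r.hand_in(): hands the job in; it is judged then, once.
Trained networks look in a picture, given as the dict that the camera call returned (one of the last four; its "shot" number tells which), for a name from the list of things; names that differ only in an ending like _2 or _b are one class to them, and where a whole thing is asked for, a point or a joint stands for the part that bears it (a point fixed in the world has none). Each returns a list of dicts, best first, with "conf" (0 to 1); they miss things now and then, are a little off and sometimes report something else, mostly with a low value. They report only what shows in the picture. A call takes as long as a camera call. They do not tell look-alikes from the thing itself.
- r.search_frame(picture, thing): "rect" ([left, top, width, height] in pixels, round what is visible of it).
- r.outline_of(picture, thing): "pixels" (420x560 bool, what is visible of it) and "rect" ([left, top, width, height] in pixels, round what is visible of it).
- r.landmark_of(picture, thing): "point" ([column, row] in pixels: a listed point, or the origin of a listed thing).
The state is a dict: "clock": time; "joints": joint angles; "qvel": joint speeds; "tau": joint torques, N m; "tcp_pos": TCP position; "orientation": TCP orientation; "contact_force": force on the tool from outside, world axes, zero at the start; "moment": the same for the moment, N m; "grip_width": finger opening in m; "gripper_force": force on a finger pad.
Only numpy, scipy, OpenCV 4.12 (cv2) and the standard library are available. Lean on these libraries where they do the work, as an engineer would, in place of code of your own. Each camera call takes 0.05 s, during which the arm holds its last target. There are 200 camera calls.

### The job

Take the red dust cap off the push-in fitting on the air manifold and hang it by its eye on the peg of the hook stand. Then take the blue silencer from the yellow rack and push its tube straight down into that fitting until it clicks and is fully home, with the orange collar sprung back up; leave the other two silencers in the rack.

Things in the scene. Friction and masses are not known exactly. Their poses are not given: they have to be found in the camera images.
- port (a point): Mouth of the push-in fitting: top centre of its orange collar, 98 mm above the table, z up. Below it an upright bore, 17.6 mm diameter, floor 68 mm below this point. Black housing 50 mm square, its top 13 mm below. Covered by the red cap at the start. A blanked fitting and a dial gauge (under 85 mm tall) share its rail, 77 mm apart along this point's y; the order varies.
- collar (a joint): How far the orange collar (34 mm outside, 25 mm inside diameter) is pressed in, m: 0 = up, 0.0035 = in. It works two sprung jaws in the bore. The tube meets them about 19 mm above home; pushing past takes up to about 13 N and the collar dips. At home the jaws snap into the tube's groove, the collar is up and the tube cannot be pulled out.
- cap_eye (a point): Centre of the eye (28 mm hole, its axis is x) in the red cap's upright tab: a plate 8 mm thick (x), 48 mm wide (y), from 24 mm below this point to 51 mm above. Below it the round cap, 46 mm diameter, 20 mm high, underside 44 mm below this point, sits loosely over the collar and lifts straight off (clear after 25 mm). Mass 40 g.
- cap_grip (a point): A point in the same tab, mid-thickness, 36 mm above the eye's centre and 15 mm below the tab's top edge: a good place to pinch the tab across its 8 mm thickness from above.
- hook_peg (a point): Middle of the hook stand's level steel peg, 140 mm above the table. Peg 8 mm thick, lying along this point's x: free end (ball, 14 mm diameter) 38 mm away at -x, upright post (18 mm thick, top 8 mm above the peg's axis) 40 mm away at +x. A cap hanging here has its eye's centre 10 mm below the peg's axis.
- hook_tip (a point): Centre of the 14 mm ball on the free end of the peg.
- blue_silencer_mid (a point): Middle of the blue silencer's body, 26 mm diameter, 60 mm long, z up its axis. Below the body a white tube, 16 mm diameter, 72 mm long, grooved, foot 102 mm below this point. Home in the fitting, this point is 34 mm above port. Starts upright in the rack (top 80 mm high), tube loose in a 19.5 mm hole. Mass 60 g. Silencers stand 66 mm apart in a row, in any order.
- grey_silencer_mid (a point): Middle of the body of the grey silencer, same shape, in the rack; to be left there.
- bronze_silencer_mid (a point): Middle of the body of the brass-coloured silencer, same shape, in the rack; to be left there.
Things that resemble listed ones, but are neither listed nor needed, are in the scene too. Leave any turquoise look-alike of the part that bears hook_peg alone.

How it is judged:
On the way, in this order (a step that is already met when the one before it is completed fails the run):
1. the red cap hangs by its eye on the peg, let go (x of cap_eye in the frame of hook_peg between -0.036 and 0.036 m and y of cap_eye in the frame of hook_peg between -0.01 and 0.01 m and z of cap_eye in the frame of hook_peg between -0.016 and -0.004 m and contact force between the fingers and cap below 0.1 N), for 0.2 s.
2. the blue silencer is locked in the fitting, collar up again (z of blue_silencer_mid in the frame of port below 0.038 m and horizontal distance between blue_silencer_mid and port below 0.006 m and value of joint collar below 0.0012 m and angle between blue_silencer_mid's own z axis and vertical below 0.09 rad), for 0.2 s.
At the end, for the whole second after the job is handed in: The red cap hangs still by its eye on the peg (eye centre 4-16 mm below the peg axis, within 10 mm sideways, between ball and post); the blue silencer stands in the fitting, at rest, upright, within 4 mm of fully home, collar up to within 1.2 mm; the other two silencers stay put (30 mm) (all of step 2 and x of cap_eye in the frame of hook_peg between -0.036 and 0.036 m and y of cap_eye in the frame of hook_peg between -0.01 and 0.01 m and z of cap_eye in the frame of hook_peg between -0.016 and -0.004 m and linear speed of cap below 0.05 m/s and linear speed of blue_silencer below 0.02 m/s); the robot touches nothing.
It fails at once if the grey or the brass silencer is moved more than 30 mm (distance of any of grey_silencer_mid, bronze_silencer_mid from where it was at the start of the episode above 0.03 m).
It also fails if it takes over 54 s, if anything falls off the work surface, if the arm or the gripper's body presses on something with over 40 N, if the wrist force passes 120 N, or if a joint passes its speed limit or range.

## Working session

There is one attempt and no reset: what is moved stays moved. The work goes in short steps, Python scripts to look and compute and a tool call to move; the robot and the scene stay as the last step left them, time stands still between calls to the robot, and variables do not carry over. Pictures are saved under pics/ and viewed, at most 10 in all, crops included, and the job is handed in when it is done.

Besides the shell and the picture viewer there is one more tool, called after "Request:" in YAML: its name, and indented under it one key for each argument. apply_moves: Moves the arm, as the interface text tells. Its arguments: {"type":"object","properties":{"rows":{"type":"array","items":{"type":"array","items":{"type":"number"}}},"claw":{"type":"number"},"newtons":{"type":"number"}},"required":["rows"]}

```bash
mkdir -p pics
cat > h.py <<'E'
import numpy as np, cv2
from scipy.spatial.transform import Rotation as R
from bench import r
def rotm(a):
    a=np.array(a,float)
    if a.shape==(3,3): return a
    return (R.from_rotvec(a) if a.size==3 else R.from_quat(a)).as_matrix()
def ray(p,uv):
    n=cv2.undistortPoints(np.array([[uv]],float),np.array(p["intrinsics"],float),np.array(p["dist"],float))[0,0]
    return np.array(p["eye"],float), rotm(p["attitude"])@np.array([n[0],-n[1],-1.0])
def at_z(p,uv,z):
    e,d=ray(p,uv); return e+d*(z-e[2])/d[2]
def tri(rs):
    A=0;b=0
    for e,d in rs:
        d=d/np.linalg.norm(d);P=np.eye(3)-np.outer(d,d);A=A+P;b=b+P@e
    x=np.linalg.solve(A,b)
    return x,[float(np.linalg.norm(np.cross(x-e,d/np.linalg.norm(d)))) for e,d in rs]
def proj(p,X):
    c=rotm(p["attitude"]).T@(np.array(X)-p["eye"]); c=c*[1,-1,-1]
    return cv2.projectPoints(c[None],np.zeros(3),np.zeros(3),np.array(p["intrinsics"],float),np.array(p["dist"],float))[0][0,0]
def save(p,n,crop=None,k=1):
    im=p["pixels"][...,::-1]
    if crop: x,y,w,h=crop; im=im[y:y+h,x:x+w]
    cv2.imwrite("pics/"+n,cv2.resize(im,None,fx=k,fy=k,interpolation=cv2.INTER_CUBIC))
E
python3 - <<'E'
from h import *
np.set_printoptions(precision=4,suppress=True)
S=r.grab_frame("scene");T=r.grab_frame("top")
for p in(S,T): print(p["eye"],p["attitude"],p["dist"])
save(S,"s0.png");save(T,"t0.png")
for t in["port","cap_eye","cap_grip","hook_peg","hook_tip","blue_silencer_mid","grey_silencer_mid","bronze_silencer_mid"]:
    L=[r.landmark_of(p,t) for p in(S,T)]
    print(t)
    for l in L: print("  ",[(np.round(q["point"],1).tolist(),round(float(q["conf"]),2)) for q in l[:4]])
    for a in L[0][:3]:
        for b in L[1][:3]: print("   ",*[np.round(v,4) for v in tri([ray(S,a["point"]),ray(T,b["point"])])])
print(r.get_obs())
E
```

```text
[ 1.1189 -0.2728  0.7584] [0.6707 0.4504 1.1354] [0.0496 0.     0.     0.     0.    ]
[ 0.4496 -0.0436  1.295 ] [ 0.074  -0.0564 -1.5456] [-0.1077  0.      0.      0.      0.    ]
port
   [([340.5, 200.1], 0.56)]
   [([234.5, 207.6], 0.85)]
    [0.5529 0.0828 0.1013] [0.0017 0.0017]
cap_eye
   [([341.2, 188.6], 0.96), ([343.1, 175.0], 0.43)]
   [([233.2, 206.7], 0.55)]
    [0.5519 0.0819 0.1341] [0.0023 0.0023]
    [0.5498 0.0804 0.1701] [0.0003 0.0003]
cap_grip
   [([342.0, 174.6], 0.62)]
   [([232.0, 210.9], 0.76)]
    [0.5406 0.0835 0.1625] [0.0002 0.0002]
hook_peg
   [([277.4, 146.6], 0.93), ([285.6, 229.3], 0.78), ([372.2, 229.2], 0.6)]
   [([234.5, 155.4], 0.81), ([299.4, 184.5], 0.62), ([269.9, 285.4], 0.61)]
    [ 0.6177 -0.0083  0.3349] [0.0728 0.0728]
    [ 0.5844 -0.0695  0.3096] [0.0024 0.0024]
    [ 0.3729 -0.0007  0.135 ] [0.0075 0.0075]
    [0.6497 0.0019 0.1706] [0.0805 0.0805]
    [ 0.6105 -0.0693  0.132 ] [0.0023 0.0023]
    [ 0.3555  0.0179 -0.1757] [0.0173 0.0173]
    [0.6747 0.0835 0.1375] [0.0013 0.0013]
    [ 0.6521 -0.004   0.1668] [0.0815 0.0815]
    [ 0.4411
[... 737 characters left out ...]
ilencer_mid
   [([170.2, 220.0], 0.82), ([286.5, 228.2], 0.18)]
   [([378.9, 241.0], 0.5)]
    [ 0.481  -0.2656  0.1041] [0.0016 0.0016]
    [ 0.5402 -0.1593  0.1388] [0.1168 0.1168]
{'clock': 0.9, 'joints': array([-1.4531,  0.4769,  0.0224,  1.5554, -0.0115,  1.1093, -0.0831]), 'qvel': array([-0.0011,  0.0028, -0.0016, -0.0009, -0.0007,  0.0016, -0.    ]), 'tau': array([ -0.    , -59.6301,   1.6063, -28.1546,   0.0125,   0.0015,
        -0.    ]), 'tcp_pos': array([0.1511, 0.6579, 0.2314]), 'orientation': array([0.3539, 3.1216, 0.0002]), 'contact_force': array([-0.0631, -0.4532,  0.3612]), 'moment': array([-0.0214, -0.0238,  0.0177]), 'gripper_force': 0.0, 'grip_width': 0.08540389133233421}
```

View pics/s0.png

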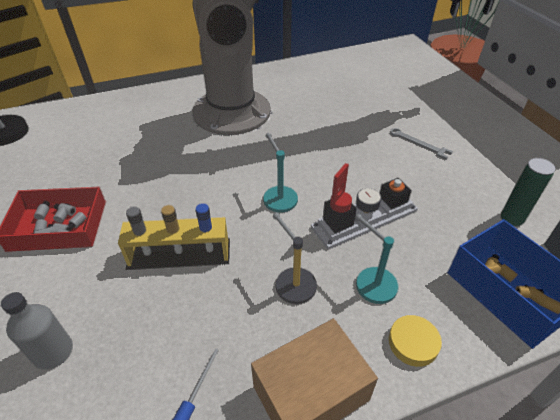

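View pics/t0.png

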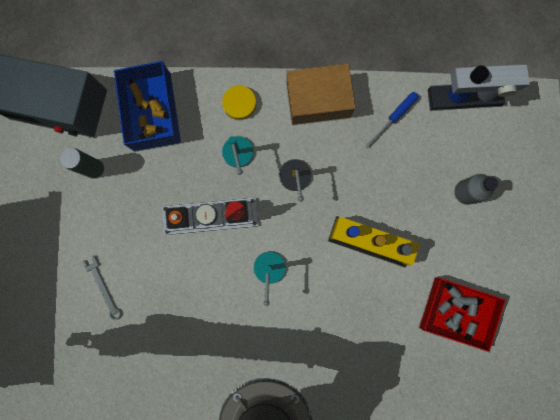

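The scene view shows the black-based hook with a brass post at (297,245), tip (276,219). Turquoise look-alikes stand at (280,155) and (390,240). The red cap is at (341,190) on the left end of the rail. The blue silencer at (203,215) is the rack end nearest the hook, with brass at (169,218) and grey at (136,220). 
Confusable:
- **Hook:** turquoise stands at (280,155) and (390,240). I choose the black/brass one at (297,245).
- **Fitting:** the blanked one at (396,190). I choose the capped one at (341,205).
- **Silencer:** grey parts in the red bin and the screwdriver's blue handle. I choose blue in the yellow rack at (203,215).

Run:
```python
from h import *
np.set_printoptions(precision=4,suppress=True)
S=r.grab_frame("scene");T=r.grab_frame("top")
a=S["pixels"][130:310,230:430,::-1];b=T["pixels"][130:310,150:350,::-1]
cv2.imwrite("pics/c1.png",np.hstack([cv2.resize(q,None,fx=2,fy=2.2,interpolation=cv2.INTER_CUBIC) for q in(a,b)]))
# colour outlines
def red(p): 
    h=cv2.cvtColor(p["pixels"],cv2.COLOR_RGB2HSV); return ((h[...,0]<6)|(h[...,0]>174))&(h[...,1]>160)&(h[...,2]>60)
for n,p in(("S",S),("T",T)):
    o=r.outline_of(p,"cap_eye"); print(n,[(q["rect"],q["conf"]) for q in o][:2])
    for t in("hook_peg","blue_silencer_mid","port"):
        o=r.outline_of(p,t); print(n,t,[(np.round(q["rect"]).tolist(),round(float(q["conf"]),2)) for q in o][:4])
print("tip z.14",at_z(T,(301.1,197.5),.14),at_z(S,(275.9,219.1),.14))
print("peg z.14",at_z(T,(299.4,184.5),.14),at_z(S,(285.6,229.3),.14))
print("eye z.13",at_z(T,(233.2,206.7),.13),at_z(S,(341.2,188.6),.13),"grip.166",at_z(T,(232,210.9),.166),at_z(S,(342,174.6),.166))
print("blue top z.212",at_z(T,(352.8,227.9),.182),"grey",at_z(T,(406.1,251.1),.182),"br",at_z(T,(378.9,241),.182))
```

```text
S [([330.9, 162.9, 21.2, 50.6], 0.3)]
S hook_peg [([263.0, 134.0, 36.0, 80.0], 0.79), ([275.0, 212.0, 38.0, 97.0], 0.56), ([355.0, 213.0, 45.0, 90.0], 0.55)]
S blue_silencer_mid [([194.0, 203.0, 16.0, 49.0], 0.91)]
S port [([319.0, 197.0, 41.0, 43.0], 0.71)]
T [([223.7, 199.9, 23.6, 22.7], 0.85)]
T hook_peg [([279.0, 160.0, 33.0, 41.0], 0.96), ([220.0, 135.0, 31.0, 36.0], 0.91), ([256.0, 249.0, 29.0, 54.0], 0.7)]
T blue_silencer_mid [([225.0, 202.0, 23.0, 20.0], 0.38)]
T port [([226.0, 200.0, 26.0, 24.0], 0.74)]
tip z.14 [ 0.5778 -0.0759  0.14  ] [ 0.5871 -0.0774  0.14  ]
peg z.14 [ 0.6086 -0.0713  0.14  ] [ 0.6177 -0.0697  0.14  ]
eye z.13 [0.5532 0.0845 0.13  ] [0.5475 0.0821 0.13  ] grip.166 [0.5402 0.0829 0.166 ] [0.5441 0.0816 0.166 ]
blue top z.212 [ 0.5069 -0.193   0.182 ] grey [ 0.4572 -0.3148  0.182 ] br [ 0.4787 -0.2526  0.182 ]
```

View pics/c1.png

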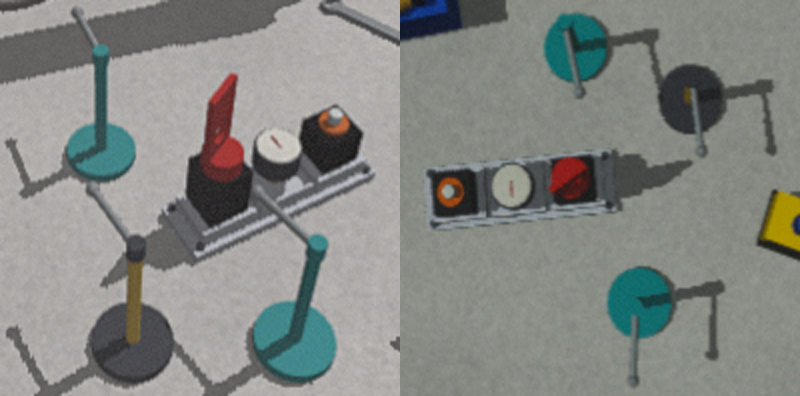

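```bash
cat > fit.py <<'E'
from h import *
from scipy.optimize import minimize
K=8 # subpixel shift 3
def hull(p,P,img):
    q=np.array([proj(p,x) for x in P]); h=cv2.convexHull(q.astype(np.float32))[:,0]
    cv2.fillConvexPoly(img,np.round(h*K).astype(np.int32),1.0,cv2.LINE_AA,3)
A=np.linspace(0,2*np.pi,16,endpoint=False)
def cyl(x,y,z0,z1,rad): return [[x+rad*np.cos(a),y+rad*np.sin(a),z] for a in A for z in(z0,z1)]
def box(c,yaw,hx,hy,z0,z1):
    M=R.from_euler("z",yaw).as_matrix()
    return [np.array([c[0],c[1],0])+M@[sx*hx,sy*hy,0]+[0,0,z] for sx in(-1,1) for sy in(-1,1) for z in(z0,z1)]
def rod(a,b,rad):
    a,b=np.array(a),np.array(b); d=b-a;d=d/np.linalg.norm(d);n=np.cross(d,[0,0,1]);n/=np.linalg.norm(n);m=np.cross(d,n)
    return [e+rad*(np.cos(t)*n+np.sin(t)*m) for e in(a,b) for t in A]
def capm(v): return [box(v,v[3],.004,.024,v[2]-.024,v[2]+.051),cyl(v[0],v[1],v[2]-.044,v[2]-.024,.023)]
def hookm(v):
    x,y,yaw,rb=v[:4]; c,s=np.cos(yaw),np.sin(yaw); t=[x-.038*c,y-.038*s,.14]
    e=[x+.04*c,y+.04*s]; L=[rod(t,[*e,.14],.004),cyl(*e,0,.148,.009),cyl(*e,0,.008,rb),rod(np.add(t,[-.006*c,-.006*s,0]),np.add(t,[.006*c,.006*s,0]),.006)]
    return L
def silm(v): return [cyl(v[0],v[1],v[2]-.03,v[2]+.03,.013)]
def fit(views,model,v0,step):
    def cost(v):
        s=0
        for p,m in views:
            im=np.zeros(m.shape,np.float32)
            for P in model(v): hull(p,P,im)
            m=m.astype(np.float32); s+=1-np.minimum(im,m).sum()/np.maximum(im,m).sum()
        return s/len(views)
    v0=np.array(v0,float); best=None
    sim=np.vstack([v0]+[v0+np.eye(len(v0))[i]*step[i] for i in range(len(v0))])
    o=minimize(cost,v0,method="Nelder-Mead",options=dict(initial_simplex=sim,maxiter=250,xatol=1e-4,fatol=1e-4))
    return o.x,o.fun
def hsv(p,lo,hi):
    h=cv2.cvtColor(p["pixels"],cv2.COLOR_RGB2HSV); 
    h[...,0]=(h[...,0].astype(int)+90)%180 # red at 90, blue ~25
    return cv2.inRange(h,np.array(lo),np.array(hi))>0
def near(m,p,c,rad):
    y,x=np.mgrid[:420,:560]; return m&(np.hypot(x-c[0],y-c[1])<rad)
def redm(p,c,rad=45): return near(hsv(p,(80,150,50),(97,255,255)),p,c,rad)
def bluem(p,c,rad=30): return near(hsv(p,(15,120,40),(45,255,255)),p,c,rad)
E
python3 - <<'E'
from fit import *
np.set_printoptions(precision=4,suppress=True)
S=r.grab_frame("scene");T=r.grab_frame("top")
V=[(p,redm(p,proj(p,[.55,.083,.14]))) for p in(S,T)]
print([m.sum() for _,m in V])
for y in(-.8,-.4,0.,.4,.8,1.4): print("cap",*fit(V,capm,[.552,.083,.131,y],[.005,.005,.004,.2]))
V=[]
for p in(S,T):
    c=proj(p,[.615,-.07,.07]); o=r.outline_of(p,"hook_peg")
    q=min(o,key=lambda q:np.hypot(q["rect"][0]+q["rect"][2]/2-c[0],q["rect"][1]+q["rect"][3]/2-c[1]));V.append((p,np.array(q["pixels"])))
print([m.sum() for _,m in V])
print("hook",*fit(V,hookm,[.612,-.07,.15,.035],[.005,.005,.1,.005]))
for i in(0,1): print("hook",i,*fit(V[i:i+1],hookm,[.612,-.07,.15,.035],[.005,.005,.1,.005]))
b=at_z(T,(352.8,227.9),.11); print(b)
V=[(p,bluem(p,proj(p,b))) for p in(S,T)];print([m.sum() for _,m in V])
print("blue",*fit(V,silm,[b[0],b[1],.11],[.005,.005,.004]))
E
```

```text
[np.int64(273), np.int64(244)]
cap [ 0.548   0.0859  0.1338 -0.6185] 0.5324557423591614
cap [ 0.5477  0.0844  0.1356 -0.5143] 0.5285898447036743
cap [0.5458 0.0838 0.1274 0.9977] 0.45306339859962463
cap [0.5475 0.0821 0.1342 0.9608] 0.45333099365234375
cap [0.5465 0.0834 0.131  1.0361] 0.45411941409111023
cap [0.5477 0.0839 0.1346 1.0117] 0.46152207255363464
[np.int64(1549), np.int64(840)]
hook [ 0.6164 -0.0691  0.1745  0.0407] 0.0781015157699585
hook 0 [ 0.6161 -0.0676  0.1411  0.0404] 0.09203541278839111
hook 1 [ 0.6153 -0.0693  0.1862  0.041 ] 0.05632185935974121
[ 0.5106 -0.2027  0.11  ]
[np.int64(171), np.int64(91)]
blue [ 0.5034 -0.2013  0.1113] 0.4701845049858093
```

```bash
sed -i 's/(80,150,50),(97,255,255)/(78,110,30),(102,255,255)/; s/(15,120,40),(45,255,255)/(12,90,25),(45,255,255)/' fit.py
python3 - <<'E'
from fit import *
np.set_printoptions(precision=4,suppress=True)
S=r.grab_frame("scene");T=r.grab_frame("top")
V=[(p,redm(p,proj(p,[.55,.083,.14]))) for p in(S,T)]
print([m.sum() for _,m in V])
out=[]
for y in(.6,1.,1.4): x=fit(V,capm,[.55,.083,.131,y],[.005,.005,.004,.2]);print("cap",*x);out.append(x)
v=min(out,key=lambda x:x[1])[0]
b=np.array([.508,-.2,.11])
W=[(p,bluem(p,proj(p,b))) for p in(S,T)];print([m.sum() for _,m in W])
w,f=fit(W,silm,b,[.005,.005,.004]);print("blue",w,f)
ims=[]
for (p,m),(p2,m2) in zip(V,W):
    im=p["pixels"][...,::-1].copy(); a=im.copy(); a[m]=(0,255,0); a[m2]=(0,255,255)
    for P in capm(v)+silm(w):
        q=cv2.convexHull(np.array([proj(p,x) for x in P]).astype(np.float32)); cv2.polylines(im,[np.round(q).astype(np.int32)],True,(255,255,0))
    c=proj(p,v[:3]).astype(int); d=proj(p2,w).astype(int)
    ims.append(np.vstack([np.hstack([cv2.resize(g[e[1]-35:e[1]+35,e[0]-35:e[0]+35],(200,200),interpolation=0) for g in(p["pixels"][...,::-1],a,im)]) for e in(c,d)]))
cv2.imwrite("pics/f1.png",cv2.resize(np.vstack(ims),(450,600)))
E
```

```text
[np.int64(634), np.int64(302)]
cap [0.5457 0.082  0.1281 0.8877] 0.2027391493320465
cap [0.5463 0.0831 0.1269 0.9336] 0.19083765149116516
cap [0.5461 0.0832 0.1266 0.955 ] 0.19171664118766785
[np.int64(242), np.int64(105)]
blue [ 0.5034 -0.2013  0.1133] 0.3337130546569824
```

View pics/f1.png

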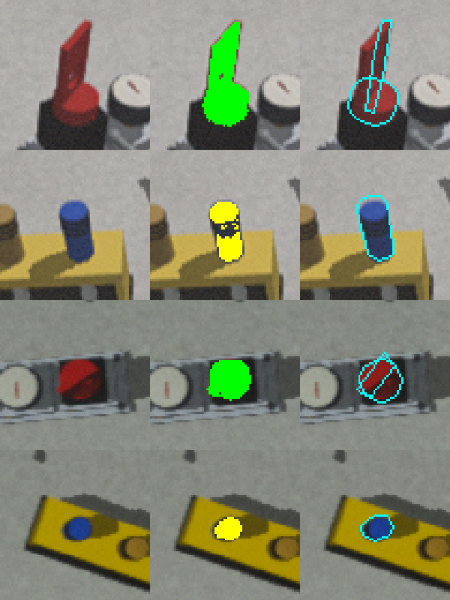

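Run:
```python
from fit import *
np.set_printoptions(precision=4,suppress=True)
S=r.grab_frame("scene");T=r.grab_frame("top")
V=[(p,redm(p,proj(p,[.55,.083,.14]))) for p in(S,T)]
for i in(0,1,2):
  for y in(.2,.35,.5,.65,.8,1.1):
    vv=V if i==2 else V[i:i+1]
    x,f=fit(vv,lambda v:capm([v[0],v[1],.130,y]),[.549,.083],[.004,.004]);print(i,y,x,round(f,3))
rows=[]
for (p,m) in V:
  row=[p["pixels"][...,::-1]]
  for y in(.35,.65,.9):
    im=p["pixels"][...,::-1].copy()
    im=cv2.resize(im,None,fx=4,fy=4,interpolation=cv2.INTER_CUBIC)
    for P in capm([.549,.083,.130,y]):
        q=cv2.convexHull(np.array([proj(p,x) for x in P]).astype(np.float32)); cv2.polylines(im,[np.round((q+.5)*4).astype(np.int32)],True,(255,255,0))
    row.append(im)
  c=(proj(p,[.549,.083,.135])).astype(int)
  row[0]=cv2.resize(row[0],None,fx=4,fy=4,interpolation=cv2.INTER_CUBIC)
  rows.append(np.hstack([g[c[1]*4-120:c[1]*4+120,c[0]*4-95:c[0]*4+95] for g in row]))
cv2.imwrite("pics/f2.png",np.vstack(rows))
```

```text
0 0.2 [0.5476 0.0836] 0.354
0 0.35 [0.5481 0.0831] 0.315
0 0.5 [0.5476 0.0806] 0.27
0 0.65 [0.5468 0.0782] 0.226
0 0.8 [0.5472 0.0786] 0.215
0 1.1 [0.5475 0.0817] 0.258
1 0.2 [0.5476 0.0844] 0.171
1 0.35 [0.5474 0.0849] 0.161
1 0.5 [0.5461 0.0844] 0.146
1 0.65 [0.5465 0.0845] 0.138
1 0.8 [0.5475 0.0845] 0.122
1 1.1 [0.5478 0.0844] 0.122
2 0.2 [0.5476 0.0836] 0.264
2 0.35 [0.5475 0.0837] 0.24
2 0.5 [0.5458 0.0833] 0.213
2 0.65 [0.545  0.0831] 0.206
2 0.8 [0.5461 0.0828] 0.197
2 1.1 [0.5477 0.0837] 0.21
```

View pics/f2.png

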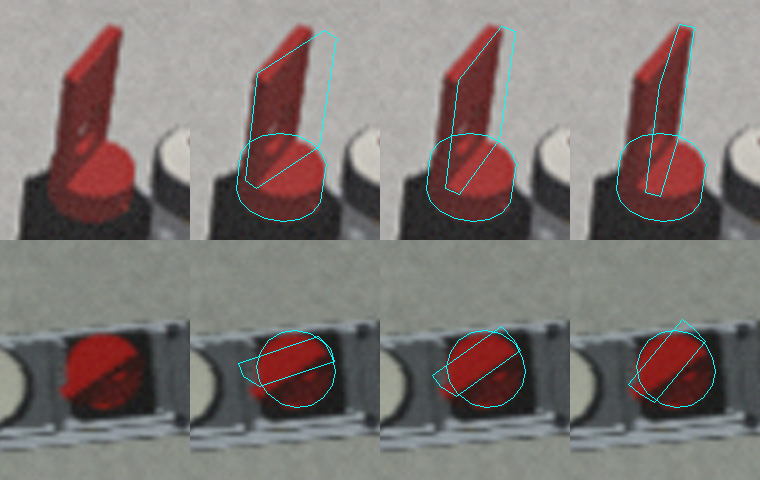

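The cap tab stands diagonally, with yaw about 0.65 and grip point about (0.544,0.082,0.168). The hook peg fits at (0.616,-0.069) with yaw 0.17. Next I go above the cap.

Request:
apply_moves:
  rows:
    - [-0.68,-0.63,-0.05,0,0,0]
    - [-0.68,-0.63,-0.05,0,0,0]
    - [-0.68,-0.63,-0.05,0,0,0]
    - [-0.68,-0.63,-0.05,0,0,0]
    - [-0.68,-0.63,-0.05,0,0,0]
  claw: 1

```text
clock: 2.42
tcp_pos: [0.2848, 0.463, 0.2444]
orientation: [0.364, 3.119, -0.0]
contact_force: [-0.8, 0.5, -0.2]
grip_width: 0.0854
gripper_force: 0.0
```

Request:
apply_moves:
  rows:
    - [-0.68,-0.63,-0.05,0,0,0]
    - [-0.68,-0.63,-0.05,0,0,0]
    - [-0.68,-0.63,-0.05,0,0,0]
    - [-0.68,-0.63,-0.05,0,0,0]
    - [-0.68,-0.63,-0.05,0,0,0]

```text
clock: 3.05
tcp_pos: [0.414, 0.2724, 0.2568]
orientation: [0.363, 3.119, 0.0]
contact_force: [-0.6, 0.7, -0.7]
grip_width: 0.0856
gripper_force: 0.0
```

Request:
apply_moves:
  rows:
    - [-0.68,-0.63,-0.05,0,0,0.442]
    - [-0.68,-0.63,-0.05,0,0,0.442]
    - [-0.68,-0.63,-0.05,0,0,0.442]
    - [-0.68,-0.63,-0.05,0,0,0.442]
    - [-0.68,-0.63,-0.05,0,0,0.442]

```text
clock: 3.68
tcp_pos: [0.544, 0.0817, 0.269]
orientation: [1.4, 2.81, -0.001]
contact_force: [-0.5, 0.4, -0.4]
grip_width: 0.0851
gripper_force: 0.0
```

```bash
cat >> h.py <<'E'
def plan(pos,ang):
    "ang: world angle of the tool y axis, tool down"
    o=r.get_obs(); C=rotm(o["orientation"]); a=ang
    y=np.array([np.cos(a),np.sin(a),0]); z=np.array([0,0,-1.]); D=np.column_stack([np.cross(y,z),y,z])
    rv=R.from_matrix(C.T@D).as_rotvec()
    print("clock",round(o["clock"],2),"tcp",np.round(o["tcp_pos"],4),"yang",round(float(np.arctan2(C[1,1],C[0,1])),3),"zax",np.round(C[:,2],3),"grip",round(o["grip_width"],4),round(o["gripper_force"],1),"F",np.round(o["contact_force"],1))
    print("shift",np.round(C.T@(np.array(pos)-o["tcp_pos"])/.25,4),"turn",np.round(rv/(np.pi/2),4))
E
python3 - <<'E'
from fit import *
plan([.544,.082,.149],.65)
S=r.grab_frame("scene");T=r.grab_frame("top")
ims=[]
for p in(S,T):
    c=proj(p,[.548,.083,.17]).astype(int)
    ims.append(cv2.resize(p["pixels"][c[1]-50:c[1]+50,c[0]-50:c[0]+50,::-1],(400,400),interpolation=cv2.INTER_CUBIC))
cv2.imwrite("pics/g1.png",np.hstack(ims))
E
```

```text
clock 3.67 tcp [0.544  0.0817 0.269 ] yang 0.646 zax [ 0.001 -0.001 -1.   ] grip 0.0851 0.0 F [-0.5  0.4 -0.4]
shift [0.0018 0.0007 0.4799] turn [ 0.0003  0.001  -0.0024]
```

Request:
apply_moves:
  rows:
    - [0,0,0.1,0,0,0]
    - [0,0,0.22,0,0,0]
    - [0,0,0.34,0,0,0]
    - [0,0,0.44,0,0,0]
    - [0,0,0.48,0,0,0]

```text
clock: 4.4
tcp_pos: [0.5408, 0.0858, 0.1472]
orientation: [-1.387, -2.816, 0.002]
contact_force: [0.5, -0.0, 0.3]
grip_width: 0.0853
gripper_force: 0.0
```

Request:
apply_moves:
  rows:
    - [0,0,0,0,0,0]
    - [0,0,0,0,0,0]
    - [0,0,0,0,0,0]
    - [0,0,0,0,0,0]
    - [0,0,0,0,0,0]
  claw: 0
  newtons: 30

```text
clock: 5.03
tcp_pos: [0.5423, 0.0829, 0.149]
orientation: [-1.395, -2.815, 0.0]
contact_force: [0.0, -1.2, 0.1]
grip_width: 0.0077
gripper_force: 33.5
```

Request:
apply_moves:
  rows:
    - [0,0,0,0,0,0]
    - [0,0,0,0,0,0]
    - [0,0,-0.03,0,0,0]
    - [0,0,-0.06,0,0,0]
    - [0,0,-0.1,0,0,0]

```text
clock: 5.65
tcp_pos: [0.5426, 0.0835, 0.1746]
orientation: [1.395, 2.815, 0.001]
contact_force: [-0.2, 0.1, 0.1]
grip_width: 0.0074
gripper_force: 33.5
```

Request:
apply_moves:
  rows:
    - [0,0,-0.15,0,0,0]
    - [0,0,-0.33,0,0,0]
    - [-0.15,-0.12,-0.34,0,0,0.1]
    - [-0.34,-0.26,-0.34,0,0,0.2]
    - [-0.525,-0.4,-0.34,0,0,0.303]

```text
clock: 6.28
tcp_pos: [0.5426, -0.0832, 0.26]
orientation: [2.023, 2.402, 0.003]
contact_force: [0.3, -0.8, -0.7]
grip_width: 0.0076
gripper_force: 33.4
```

Request:
apply_moves:
  rows:
    - [0,0,0,0,0,0]
    - [0,0,0,0,0,0]
    - [0,0,0,0,0,0]

```text
clock: 6.65
tcp_pos: [0.5426, -0.0799, 0.2589]
orientation: [-2.015, -2.41, -0.001]
contact_force: [0.4, 0.5, -0.7]
grip_width: 0.0077
gripper_force: 33.4
```

Run:
```python
from fit import *
plan([.542,-.082,.159],.174)
S=r.grab_frame("scene");T=r.grab_frame("top")
t=r.get_obs()["tcp_pos"]; e=t-[0,0,.019]; print("expected eye",e)
for n,p in(("S",S),("T",T)):
    for th,z in(("cap_eye",0),("cap_grip",.036)):
        L=r.landmark_of(p,th); print(n,th,np.round(proj(p,e+[0,0,z]),1),[(np.round(q["point"],1),round(float(q["conf"]),2),np.round(at_z(p,q["point"],e[2]+z),4)) for q in L[:2]])
V=[(p,redm(p,proj(p,e),50)) for p in(S,T)]
print([int(m.sum()) for _,m in V])
ims=[]
for p in(S,T):
    c=proj(p,e).astype(int)
    a=cv2.resize(p["pixels"][...,::-1],None,fx=4,fy=4,interpolation=cv2.INTER_CUBIC)
    for P in capm([*e,.174]):
        q=cv2.convexHull(np.array([proj(p,x) for x in P]).astype(np.float32)); cv2.polylines(a,[np.round((q+.5)*4).astype(np.int32)],True,(255,255,0))
    ims.append(a[c[1]*4-200:c[1]*4+200,c[0]*4-200:c[0]*4+200])
cv2.imwrite("pics/g2.png",np.hstack(ims))
```

```text
clock 6.65 tcp [ 0.5426 -0.0799  0.2589] yang 0.178 zax [ 0.     0.001 -1.   ] grip 0.0077 33.4 F [ 0.4  0.5 -0.7]
shift [-0.008  -0.004   0.3995] turn [ 0.0002 -0.0005  0.0026]
expected eye [ 0.5425367  -0.08027301  0.23979117]
S cap_eye [265.1 165.2] [(array([267.6, 171. ]), 0.56, array([ 0.5591, -0.0816,  0.2398]))]
S cap_grip [264.6 149.4] [(array([264.8, 149.9]), 0.79, array([ 0.5441, -0.0804,  0.2758]))]
T cap_eye [304.2 208.8] []
T cap_grip [304.8 207.3] []
[831, 0]
```

View pics/g2.png

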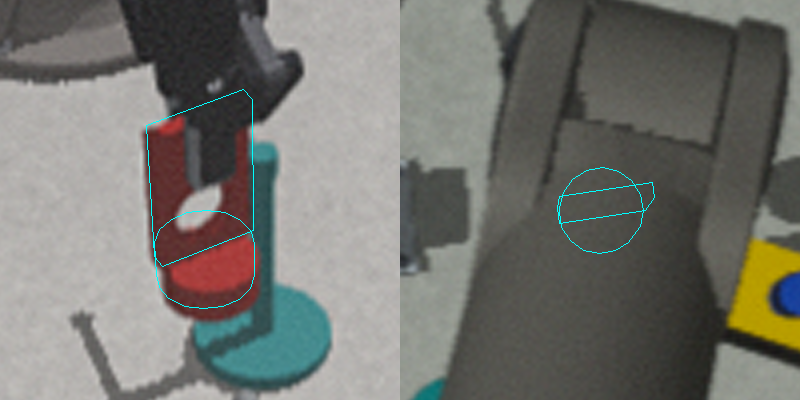

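The cap is held upright, eye visible at crop (198,207), about 3.5 mm lower than expected, so tcp − eye ≈ 22.5 mm. Descending to peg height before the tip.

Request:
apply_moves:
  rows:
    - [-0.008,-0.004,0.1,0,0,0]
    - [-0.008,-0.004,0.2,0,0,0]
    - [-0.008,-0.004,0.3,0,0,0]
    - [-0.008,-0.004,0.37,0,0,0]
    - [-0.008,-0.004,0.394,0,0,0]

```text
clock: 7.58
tcp_pos: [0.5413, -0.0838, 0.1594]
orientation: [-2.018, -2.406, 0.001]
contact_force: [0.8, 0.5, -0.8]
grip_width: 0.0076
gripper_force: 33.4
```

Request:
apply_moves:
  rows:
    - [0,0,0,0,0,0]
    - [0,0,0,0,0,0]

```text
clock: 7.82
tcp_pos: [0.5423, -0.0841, 0.1611]
orientation: [2.018, 2.406, 0.002]
contact_force: [0.3, -0.2, -0.3]
grip_width: 0.0078
gripper_force: 33.4
```

Run:
```python
from fit import *
c=np.array([.616,-.069]);u=np.array([np.cos(.174),np.sin(.174)])
plan([*(c-.008*u),.1605],.174)
S=r.grab_frame("scene"); 
t=r.get_obs()["tcp_pos"]; e=t-[0,0,.0225]
k=proj(S,[.58,-.075,.13]).astype(int)
a=cv2.resize(S["pixels"][...,::-1],None,fx=6,fy=6,interpolation=cv2.INTER_CUBIC)
def pl(X,col):
    cv2.polylines(a,[np.round((np.array([proj(S,x) for x in X])+.5)*6).astype(np.int32)],True,col)
pl([e+[-.014*np.cos(b)*u[1],.014*np.cos(b)*u[0],.014*np.sin(b)] for b in np.linspace(0,6.28,24)],(255,255,0))
pl([[*(c-.038*u),.14],[*(c+.04*u),.14]],(0,255,0))
cv2.imwrite("pics/g3.png",a[k[1]*6-300:k[1]*6+300,k[0]*6-330:k[0]*6+330])
```

```text
clock 7.83 tcp [ 0.5423 -0.0841  0.1611] yang 0.175 zax [ 0.002  0.    -1.   ] grip 0.0078 33.4 F [ 0.3 -0.2 -0.3]
shift [0.0081 0.2686 0.0029] turn [0.001  0.0001 0.0005]
```

View pics/g3.png

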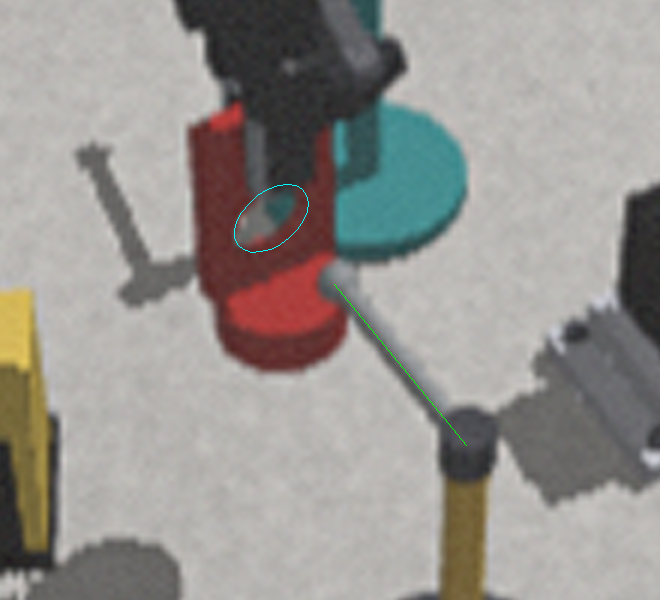

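Relative to the hole at (272,215), the peg's line enters about 4–5 mm toward +y. I correct for that and slide on.

Request:
apply_moves:
  rows:
    - [0.018,0,0,0,0,0]
    - [0.018,0.03,0,0,0,0]
    - [0.018,0.08,0,0,0,0]
    - [0.018,0.13,0,0,0,0]
    - [0.018,0.16,0,0,0,0]

```text
clock: 8.5
tcp_pos: [0.5815, -0.0723, 0.1601]
orientation: [2.018, 2.407, -0.0]
contact_force: [-0.2, 0.9, -0.6]
grip_width: 0.0072
gripper_force: 33.4
```

Run:
```python
from fit import *
c=np.array([.616,-.069]);u=np.array([np.cos(.174),np.sin(.174)])
plan([*(c-.008*u),.1605],.174)
S=r.grab_frame("scene")
k=proj(S,[.59,-.075,.13]).astype(int); save(S,"g4.png",(k[0]-45,k[1]-45,90,90),6)
```

```text
clock 8.5 tcp [ 0.5815 -0.0723  0.1601] yang 0.175 zax [ 0. -0. -1.] grip 0.0072 33.4 F [-0.2  0.9 -0.6]
shift [-0.0111  0.1062 -0.0014] turn [0.0001 0.0002 0.0008]
```

View pics/g4.png

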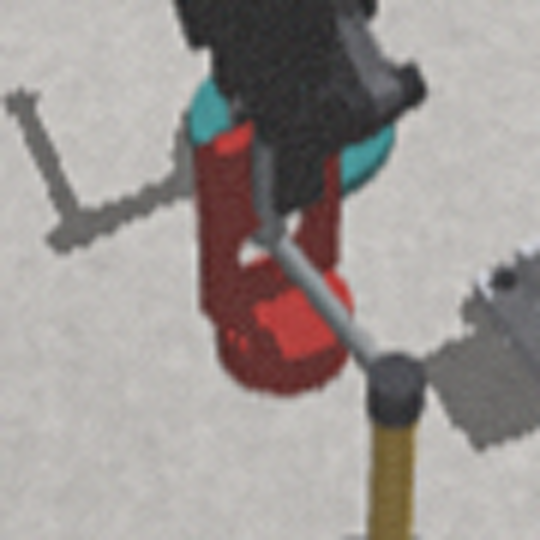

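Request:
apply_moves:
  rows:
    - [0,0.03,0,0,0,0]
    - [0,0.07,0,0,0,0]
    - [0,0.106,0,0,0,0]
    - [0,0.106,0.012,0,0,0]
    - [0,0.106,0.024,0,0,0]

```text
clock: 9.18
tcp_pos: [0.606, -0.0681, 0.1539]
orientation: [-2.019, -2.406, 0.001]
contact_force: [-0.8, 0.2, -0.5]
grip_width: 0.0075
gripper_force: 33.5
```

Request:
apply_moves:
  rows:
    - [0,0,0.008,0,0,0]
    - [0,0,0.01,0,0,0]
    - [0,0,0.01,0,0,0]

```text
clock: 9.55
tcp_pos: [0.6063, -0.068, 0.1518]
orientation: [-2.019, -2.407, -0.0]
contact_force: [-0.9, 0.4, -0.2]
grip_width: 0.0076
gripper_force: 33.5
```

Request:
apply_moves:
  rows:
    - [0,0,0.006,0,0,0]
    - [0,0,0.008,0,0,0]
    - [0,0,0.008,0,0,0]

```text
clock: 9.93
tcp_pos: [0.6064, -0.068, 0.1497]
orientation: [-2.019, -2.407, 0.0]
contact_force: [-1.1, -0.4, -0.6]
grip_width: 0.0076
gripper_force: 33.5
```

Run:
```python
from fit import *
S=r.grab_frame("scene")
plan([.606,-.068,.15],.174)
for th in("cap_eye","cap_grip"): print(th,[(np.round(q["point"],1),round(float(q["conf"]),2)) for q in r.landmark_of(S,th)[:2]])
print(proj(S,[.607,-.070,.13]),proj(S,[.607,-.070,.166]))
k=proj(S,[.60,-.072,.13]).astype(int); save(S,"g5.png",(k[0]-45,k[1]-45,90,90),6)
```

```text
clock 9.97 tcp [ 0.6064 -0.068   0.1498] yang 0.175 zax [-0. -0. -1.] grip 0.0078 33.5 F [ 0.1 -0.1 -0.6]
shift [ 0.0001 -0.0015 -0.0009] turn [-0.     -0.      0.0005]
cap_eye [(array([285.9, 230.5]), 0.82), (array([339.3, 199.3]), 0.75)]
cap_grip [(array([285. , 217.6]), 0.6)]
[283.32773917 228.84704273] [283.38145897 215.9209264 ]
```

View pics/g5.png

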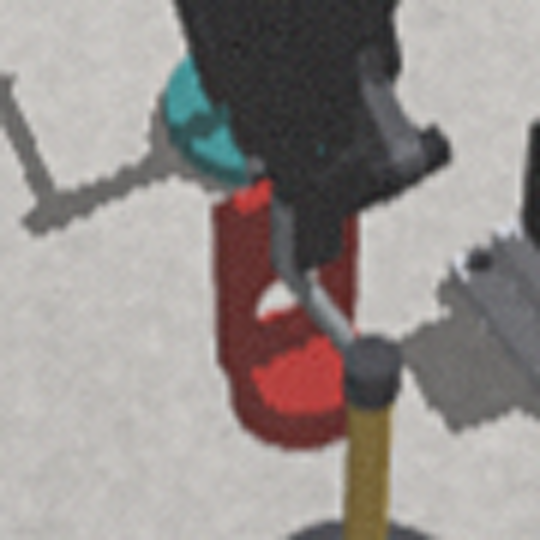

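The peg is inside the eye near its top, about 3–4 mm toward +y. I center it, lower 1 mm and release gently.

Request:
apply_moves:
  rows:
    - [0.006,0,0,0,0,0]
    - [0.012,0,0,0,0,0]
    - [0.012,0,0.004,0,0,0]
    - [0.012,0,0.004,0,0,0]

```text
clock: 10.58
tcp_pos: [0.606, -0.0647, 0.1491]
orientation: [-2.019, -2.407, -0.001]
contact_force: [-1.9, 2.2, 3.4]
grip_width: 0.0077
gripper_force: 34.1
```

Request:
apply_moves:
  rows:
    - [0,0,0,0,0,0]
    - [0,0,0,0,0,0]
    - [0,0,0,0,0,0]
    - [0,0,0,0,0,0]
  claw: 0.3

```text
clock: 11.08
tcp_pos: [0.6058, -0.0651, 0.1487]
orientation: [-2.019, -2.407, 0.0]
contact_force: [-0.7, 0.3, -0.0]
grip_width: 0.0257
gripper_force: 0.0
```

Request:
apply_moves:
  rows:
    - [0,0,-0.03,0,0,0]
    - [0,0,-0.08,0,0,0]
    - [0,0,-0.2,0,0,0]
    - [0,0,-0.32,0,0,0]
    - [0,0,-0.44,0,0,0]

```text
clock: 11.7
tcp_pos: [0.606, -0.0652, 0.2608]
orientation: [2.019, 2.406, 0.001]
contact_force: [0.0, -0.9, -0.2]
grip_width: 0.0256
gripper_force: 0.0
```

Run:
```python
from fit import *
S=r.grab_frame("scene")
for th in("cap_eye","cap_grip","hook_peg","hook_tip"): print(th,[(np.round(q["point"],1),round(float(q["conf"]),2)) for q in r.landmark_of(S,th)[:3]])
print(proj(S,[.607,-.070,.13]),proj(S,[.607,-.070,.166]))
e0=np.array([.607,-.07,.13])
m=redm(S,proj(S,e0)); print(m.sum()); print(fit([(S,m)],lambda v:capm([.607,v[0],v[1],v[2]]),[-.07,.13,.174],[.004,.004,.1]))
plan([.506,-.2,.26],.174)
c=at_z(S,(0,0),0)
T=r.grab_frame("top")
for n,p in(("S",S),("T",T)):
  for th in("blue_silencer_mid","bronze_silencer_mid","grey_silencer_mid","port"):
    print(n,th,[(np.round(q["point"],1),round(float(q["conf"]),2),np.round(at_z(p,q["point"],.098 if th=="port" else .11),4)) for q in r.landmark_of(p,th)[:3]])
for n,p in(("S",S),("T",T)):
    m=bluem(p,proj(p,[.508,-.2,.11])); m=cv2.morphologyEx(m.astype(np.uint8),cv2.MORPH_CLOSE,np.ones((7,7)))>0
    print("bluefit",n,m.sum(),fit([(p,m)],lambda v:silm([v[0],v[1],.11]),[.508,-.2],[.004,.004]))
```

```text
cap_eye [(array([290.6, 218.3]), 0.44)]
cap_grip [(array([288.3, 213.2]), 0.86)]
hook_peg [(array([286.3, 229.6]), 0.91), (array([371.2, 227.9]), 0.76)]
hook_tip [(array([273.7, 216.5]), 0.97), (array([361.8, 216.9]), 0.92), (array([201.8, 221.3]), 0.73)]
[283.32773917 228.84704273] [283.38145897 215.9209264 ]
831
(array([-0.06773095,  0.12387628,  0.30815225]), np.float64(0.2442747950553894))
clock 11.95 tcp [ 0.6056 -0.0649  0.2588] yang 0.175 zax [-0.  0. -1.] grip 0.0255 0.0 F [ 0.2 -0.1  0.1]
shift [-0.4629 -0.4864 -0.005 ] turn [-0.     -0.0002  0.0005]
S blue_silencer_mid [(array([200.3, 218. ]), 0.73, array([ 0.5037, -0.2074,  0.11  ]))]
S bronze_silencer_mid [(array([169.8, 220.1]), 0.67, array([ 0.4873, -0.2648,  0.11  ]))]
S grey_silencer_mid [(array([138.5, 220.5]), 0.71, array([ 0.4661, -0.3222,  0.11  ]))]
S port [(array([338.9, 196.7]), 0.98, array([0.5391, 0.0843, 0.098 ]))]
T blue_silencer_mid []
T bronze_silencer_mid [(array([377.1, 241. ]), 0.67, array([ 0.4805, -0.2618,  0.11  ]))]
T grey_silencer_mid [(array([404.6, 247.5]), 0.68, array([ 0.4663, -0.3286,  0.11  ]))]
T port [(array([236.5, 209.8]), 0.73, array([0.5486, 0.0797, 0.098 ])), (array([378.9, 242.4]), 0.67, array([ 0.4775, -0.2684,  0.098 ]))]
bluefit S 298 (array([ 0.50478516, -0.20236719]), np.float64(0.26237624883651733))
bluefit T 105 (array([ 0.50129688, -0.20415625]), np.float64(0.2657342553138733))
```

Request:
apply_moves:
  rows:
    - [-0.1,-0.1,0,0,0,0]
    - [-0.25,-0.27,0,0,0,0.1]
    - [-0.4,-0.42,0,0,0,0.2]
    - [-0.469,-0.497,0,0,0,0.295]
    - [-0.469,-0.497,0,0,0,0.295]
  claw: 0.9

```text
clock: 13.02
tcp_pos: [0.5025, -0.2041, 0.259]
orientation: [2.522, 1.873, 0.0]
contact_force: [0.3, 0.4, -0.1]
grip_width: 0.0766
gripper_force: 0.0
```

Run:
```python
from fit import *
plan([.504,-.202,.099],-.29)
```

```text
clock 13.03 tcp [ 0.5025 -0.2041  0.259 ] yang -0.293 zax [ 0. -0. -1.] grip 0.0766 0.0 F [ 0.3  0.4 -0.1]
shift [0.0098 0.0032 0.6402] turn [ 0.0001  0.     -0.0018]
```

Request:
apply_moves:
  rows:
    - [0.006,0.003,0.16,0,0,0]
    - [0.006,0.003,0.32,0,0,0]
    - [0.006,0.003,0.48,0,0,0]
    - [0.006,0.003,0.6,0,0,0]
    - [0.006,0.003,0.64,0,0,0]

```text
clock: 13.65
tcp_pos: [0.5049, -0.1992, 0.0969]
orientation: [-2.512, -1.882, 0.003]
contact_force: [0.8, -0.6, 0.4]
grip_width: 0.0768
gripper_force: 0.0
```

Request:
apply_moves:
  rows:
    - [0,0,0,0,0,0]
    - [0,0,0,0,0,0]
    - [0,0,0,0,0,0]
    - [0,0,0,0,0,0]
    - [0,0,0,0,0,0]
  claw: 0
  newtons: 60

```text
clock: 14.28
tcp_pos: [0.5053, -0.2008, 0.1]
orientation: [2.518, 1.879, 0.002]
contact_force: [-3.5, 1.4, 6.7]
grip_width: 0.0247
gripper_force: 58.2
```

Request:
apply_moves:
  rows:
    - [0,0,-0.05,0,0,0]
    - [0,0,-0.15,0,0,0]
    - [0,0,-0.3,0,0,0]
    - [0,0,-0.5,0,0,0]
    - [0,0,-0.6,0,0,0]

```text
clock: 14.9
tcp_pos: [0.506, -0.2017, 0.2524]
orientation: [2.516, 1.876, 0.005]
contact_force: [0.8, -0.2, -1.2]
grip_width: 0.0245
gripper_force: 58.7
```

Request:
apply_moves:
  rows:
    - [0.14,-0.022,-0.05,0,0,0]
    - [0.29,-0.044,-0.1,0,0,0]
    - [0.43,-0.066,-0.1,0,0,0]
    - [0.565,-0.088,-0.1,0,0,0]

```text
clock: 15.4
tcp_pos: [0.5244, -0.0582, 0.275]
orientation: [2.517, 1.878, 0.003]
contact_force: [-0.3, -0.1, -0.5]
grip_width: 0.025
gripper_force: 58.7
```

Request:
apply_moves:
  rows:
    - [0.15,-0.022,0,0,0,0]
    - [0.3,-0.044,0,0,0,0]
    - [0.45,-0.066,0,0,0,0]
    - [0.565,-0.088,0,0,0,0]
    - [0.565,-0.088,0,0,0,0]

```text
clock: 16.02
tcp_pos: [0.5434, 0.0853, 0.2744]
orientation: [-2.513, -1.884, -0.002]
contact_force: [0.6, -0.1, -1.3]
grip_width: 0.0246
gripper_force: 58.7
```

Request:
apply_moves:
  rows:
    - [0,0,0.08,0,0,0]
    - [0,0,0.14,0,0,0]
    - [0,0,0.18,0,0,0]
    - [0,0,0.18,0,0,0]

```text
clock: 16.52
tcp_pos: [0.5428, 0.082, 0.2283]
orientation: [-2.518, -1.878, 0.002]
contact_force: [-0.3, 0.6, -2.1]
grip_width: 0.0246
gripper_force: 58.7
```

Run:
```python
from fit import *
plan([.547,.083,.225],-.29)
S=r.grab_frame("scene");T=r.grab_frame("top")
o=r.get_obs();t=o["tcp_pos"]
for n,p in(("S",S),("T",T)):
    print(n,"expected mid",proj(p,t+[0,0,.011]))
    for th in("port","blue_silencer_mid"): print(n,th,[(np.round(q["point"],1),round(float(q["conf"]),2),np.round(at_z(p,q["point"],.098 if th=="port" else t[2]+.011),4)) for q in r.landmark_of(p,th)[:2]])
k=proj(S,[t[0],t[1],.14]).astype(int)
a=cv2.resize(S["pixels"][...,::-1],None,fx=6,fy=6,interpolation=cv2.INTER_CUBIC)
def pl(X,col): cv2.polylines(a,[np.round((np.array([proj(S,x) for x in X])+.5)*6).astype(np.int32)],True,col)
f=t[2]-.091
for rr,z,cc,col in((.008,f,t,(0,255,0)),(.008,f+.072,t,(0,255,0)),(.017,.098,[.547,.083],(255,255,0)),(.0125,.098,[.547,.083],(255,255,0))):
    pl([[cc[0]+rr*np.cos(b),cc[1]+rr*np.sin(b),z] for b in np.linspace(0,6.28,24)],col)
a=a[k[1]*6-280:k[1]*6+300,k[0]*6-200:k[0]*6+200]
b=S["pixels"][120:260,225:325,::-1]
cv2.imwrite("pics/p1.png",np.hstack([a,cv2.resize(b,(380,580),interpolation=cv2.INTER_CUBIC)]))
np.savez("p1.npz",k=k,t=t)
```

```text
clock 16.52 tcp [0.5428 0.082  0.2283] yang -0.289 zax [-0.001 -0.001 -1.   ] grip 0.0246 58.7 F [-0.3  0.6 -2.1]
shift [0.0087 0.0148 0.013 ] turn [-0.0007  0.0006  0.0004]
S expected mid [346.09522727 145.00573808]
S port [(array([339.6, 199.1]), 0.73, array([0.5462, 0.0824, 0.098 ])), (array([137.7, 219. ]), 0.17, array([ 0.4493, -0.3239,  0.098 ]))]
S blue_silencer_mid [(array([342., 148.]), 0.55, array([0.5489, 0.0709, 0.2402]))]
T expected mid [228.64173822 206.496772  ]
T port [(array([238.1, 209.8]), 0.88, array([0.5487, 0.0757, 0.098 ]))]
T blue_silencer_mid []
```

View pics/p1.png

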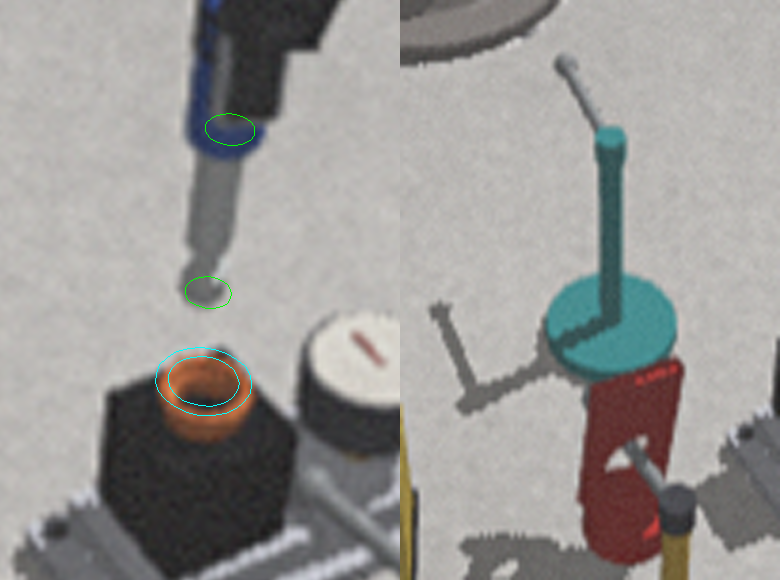

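The cap hangs on the peg. The silencer is held above the fitting, with its foot at crop (201,293) and the collar centre at about (206,384). Computing the correction.

```bash
cat > corr.py <<'E'
from fit import *
d=np.load("p1.npz");k=d["k"];t=d["t"]
S=r.grab_frame("scene")
def px(u,v): return ((u+k[0]*6-200)/6-.5,(v+k[1]*6-280)/6-.5)
f=t[2]-.0915
foot=at_z(S,px(201,293),f); body=at_z(S,px(225,134),f+.072); port=at_z(S,px(206,384),.098)
print("t",t,"foot",foot,"body",body,"port",port)
m=hsv(S,(93,110,60),(110,255,255)); c=proj(S,[.547,.083,.095]); m=near(m,S,c,16)
ys,xs=np.nonzero(m); h=cv2.convexHull(np.column_stack([xs,ys]).astype(np.int32)); mm=np.zeros(m.shape,np.uint8); cv2.fillConvexPoly(mm,h,1)
print("orange",m.sum(),mm.sum(),fit([(S,mm>0)],lambda v:[cyl(v[0],v[1],v[2],.098,.017)],[.547,.083,.086],[.003,.003,.003]))
n=len(r.grab_frame("top")["pixels"])
E
python3 corr.py
```

```text
t [0.54358958 0.08219513 0.22916665] foot [0.54271725 0.08007602 0.13766665] body [0.5447556  0.07999513 0.20966665] port [0.54884388 0.08321341 0.098     ]
orange 158 183 (array([0.55077691, 0.08150492, 0.08845515]), np.float64(0.14084506034851074))
```

Run:
```python
from h import *
plan([.549,.085,.197],-.29)
```

```text
clock 16.93 tcp [0.5434 0.0825 0.2291] yang -0.289 zax [ 0.001  0.    -1.   ] grip 0.0244 58.7 F [ 0.3 -0.1 -0.9]
shift [0.0157 0.0184 0.1284] turn [ 0.0003 -0.0002  0.0009]
```

Request:
apply_moves:
  rows:
    - [0.016,0.018,0.02,0,0,0]
    - [0.016,0.018,0.06,0,0,0]
    - [0.016,0.018,0.1,0,0,0]
    - [0.016,0.018,0.128,0,0,0]
    - [0.016,0.018,0.128,0,0,0]

```text
clock: 17.55
tcp_pos: [0.5482, 0.0849, 0.196]
orientation: [-2.518, -1.878, 0.002]
contact_force: [-0.2, 0.3, -0.3]
grip_width: 0.0248
gripper_force: 58.7
```

Request:
apply_moves:
  rows:
    - [0,0,0.02,0,0,0]
    - [0,0,0.03,0,0,0]
    - [0,0,0.04,0,0,0]
    - [0,0,0.05,0,0,0]
    - [0,0,0.05,0,0,0]

```text
clock: 18.18
tcp_pos: [0.5486, 0.085, 0.1841]
orientation: [-2.518, -1.879, 0.0]
contact_force: [-0.1, -0.7, -0.3]
grip_width: 0.0249
gripper_force: 58.7
```

Request:
apply_moves:
  rows:
    - [0,0,0.01,0,0,0]
    - [0,0,0.02,0,0,0]
    - [0,0,0.03,0,0,0]
    - [0,0,0.03,0,0,0]

```text
clock: 18.68
tcp_pos: [0.5486, 0.085, 0.1765]
orientation: [-2.518, -1.879, 0.001]
contact_force: [-0.3, -0.2, -1.1]
grip_width: 0.0248
gripper_force: 58.7
```

Request:
apply_moves:
  rows:
    - [0,0,0.01,0,0,0]
    - [0,0,0.02,0,0,0]
    - [0,0,0.03,0,0,0]
    - [0,0,0.03,0,0,0]

```text
clock: 19.18
tcp_pos: [0.5488, 0.0849, 0.1691]
orientation: [2.518, 1.879, -0.0]
contact_force: [0.4, -0.5, -1.6]
grip_width: 0.0244
gripper_force: 58.6
```

Request:
apply_moves:
  rows:
    - [0,0,0.01,0,0,0]
    - [0,0,0.02,0,0,0]
    - [0,0,0.02,0,0,0]

```text
clock: 19.55
tcp_pos: [0.5487, 0.085, 0.1641]
orientation: [2.518, 1.879, -0.0]
contact_force: [0.9, -1.2, -0.8]
grip_width: 0.0248
gripper_force: 58.6
```

Request:
apply_moves:
  rows:
    - [0,0,0.015,0,0,0]
    - [0,0,0.03,0,0,0]
    - [0,0,0.045,0,0,0]
    - [0,0,0.06,0,0,0]
    - [0,0,0.07,0,0,0]

```text
clock: 20.18
tcp_pos: [0.5488, 0.085, 0.1466]
orientation: [2.518, 1.879, -0.0]
contact_force: [1.2, -0.7, -0.9]
grip_width: 0.0249
gripper_force: 58.6
```

Request:
apply_moves:
  rows:
    - [0,0,0.01,0,0,0]
    - [0,0,0.02,0,0,0]
    - [0,0,0.03,0,0,0]
    - [0,0,0.04,0,0,0]
    - [0,0,0.05,0,0,0]

```text
clock: 20.8
tcp_pos: [0.5493, 0.0852, 0.1349]
orientation: [2.518, 1.879, 0.002]
contact_force: [1.0, 0.9, 3.6]
grip_width: 0.0244
gripper_force: 59.0
```

Request:
apply_moves:
  rows:
    - [0,0,0.008,0,0,0]
    - [0,0,0.016,0,0,0]
    - [0,0,0.024,0,0,0]
    - [0,0,0.032,0,0,0]
    - [0,0,0.036,0,0,0]
  newtons: 90

```text
clock: 21.42
tcp_pos: [0.549, 0.0851, 0.1252]
orientation: [2.518, 1.879, 0.001]
contact_force: [2.2, 0.8, 2.8]
grip_width: 0.0245
gripper_force: 87.9
```

Request:
apply_moves:
  rows:
    - [0,0,0.006,0,0,0]
    - [0,0,0.012,0,0,0]
    - [0,0,0.016,0,0,0]
    - [0,0,0.016,0,0,0]

```text
clock: 21.92
tcp_pos: [0.5488, 0.0849, 0.1219]
orientation: [-2.518, -1.878, -0.0]
contact_force: [-0.7, 0.4, 9.9]
grip_width: 0.0243
gripper_force: 89.4
```

Request:
apply_moves:
  rows:
    - [0,0,0.006,0,0,0]
    - [0,0,0.01,0,0,0]
    - [0,0,0.01,0,0,0]

```text
clock: 22.3
tcp_pos: [0.5494, 0.0851, 0.1217]
orientation: [-2.517, -1.877, -0.003]
contact_force: [-6.2, -1.1, 30.9]
grip_width: 0.0246
gripper_force: 92.3
```

Request:
apply_moves:
  rows:
    - [0,0,-0.01,0,0,0]
    - [0,0,-0.02,0,0,0]
    - [0,0,-0.02,0,0,0]

```text
clock: 22.68
tcp_pos: [0.5486, 0.0849, 0.1235]
orientation: [2.518, 1.879, -0.001]
contact_force: [2.3, -0.3, -0.7]
grip_width: 0.0245
gripper_force: 88.4
```

Request:
apply_moves:
  rows:
    - [0,0,-0.006,0,0,0]
    - [0,0,-0.01,0,0,0]
    - [0,0,-0.01,0,0,0]

```text
clock: 23.05
tcp_pos: [0.5479, 0.0848, 0.124]
orientation: [2.517, 1.879, -0.003]
contact_force: [7.9, -0.8, -21.8]
grip_width: 0.0238
gripper_force: 89.6
```

Locked: the pull is resisted with 22 N. Now I relax to neutral, release and retreat upward.

Request:
apply_moves:
  rows:
    - [0,0,0.01,0,0,0]
    - [0,0,0.012,0,0,0]
    - [0,0,0.012,0,0,0]

```text
clock: 23.42
tcp_pos: [0.5485, 0.085, 0.1233]
orientation: [-2.518, -1.879, 0.001]
contact_force: [2.6, -0.3, -2.9]
grip_width: 0.0243
gripper_force: 92.4
```

Request:
apply_moves:
  rows:
    - [0,0,0,0,0,0]
    - [0,0,0,0,0,0]
    - [0,0,0,0,0,0]
    - [0,0,0,0,0,0]
  claw: 0.55

```text
clock: 23.92
tcp_pos: [0.5486, 0.0851, 0.1233]
orientation: [-2.518, -1.879, 0.0]
contact_force: [0.9, -0.5, 0.4]
grip_width: 0.047
gripper_force: 0.0
```

Request:
apply_moves:
  rows:
    - [0,0,-0.05,0,0,0]
    - [0,0,-0.15,0,0,0]
    - [0,0,-0.35,0,0,0]
    - [0,0,-0.55,0,0,0]
    - [0,0,-0.6,0,0,0]

```text
clock: 24.55
tcp_pos: [0.5505, 0.0848, 0.2774]
orientation: [2.517, 1.877, 0.01]
contact_force: [0.4, -0.4, -1.3]
grip_width: 0.047
gripper_force: 0.0
```

Request:
apply_moves:
  rows:
    - [0,0,0,0,0,0]
    - [0,0,0,0,0,0]
    - [0,0,0,0,0,0]
    - [0,0,0,0,0,0]

```text
clock: 25.05
tcp_pos: [0.5483, 0.0849, 0.2724]
orientation: [-2.518, -1.879, 0.003]
contact_force: [0.6, 0.4, 0.6]
grip_width: 0.0466
gripper_force: 0.0
```

Run:
```python
from fit import *
plan([.549,.085,.27],-.29)
S=r.grab_frame("scene")
for th,X in(("blue_silencer_mid",[.549,.083,.132]),("port",[.549,.083,.098]),("cap_eye",[.607,-.07,.13]),("cap_grip",[.607,-.07,.166]),("grey_silencer_mid",[.466,-.325,.11]),("bronze_silencer_mid",[.484,-.263,.11])):
    print(th,proj(S,X),[(np.round(q["point"],1),round(float(q["conf"]),2)) for q in r.landmark_of(S,th)[:2]])
m=bluem(S,proj(S,[.549,.083,.132])); m=cv2.morphologyEx(m.astype(np.uint8),cv2.MORPH_CLOSE,np.ones((7,7)))>0
print(m.sum(),fit([(S,m)],silm,[.549,.083,.132],[.003,.003,.003]))
```

```text
clock 25.05 tcp [0.5483 0.0849 0.2724] yang -0.289 zax [-0.001 -0.001 -1.   ] grip 0.0466 0.0 F [0.6 0.4 0.6]
shift [0.0012 0.0025 0.0097] turn [-0.0008  0.0008  0.0008]
blue_silencer_mid [342.03935708 188.262822  ] [(array([339. , 189.3]), 0.54)]
port [340.44259395 199.90767934] [(array([339.6, 201.4]), 0.61)]
cap_eye [283.32773917 228.84704273] [(array([284., 233.]), 0.9)]
cap_grip [283.38145897 215.9209264 ] [(array([288.7, 217.1]), 0.78), (array([285.7, 231.4]), 0.31)]
grey_silencer_mid [137.02213825 220.86344723] []
bronze_silencer_mid [170.39303363 218.7032942 ] [(array([169.1, 217.5]), 0.88), (array([339.7, 191.1]), 0.66)]
282 (array([0.54910938, 0.08588021, 0.13213021]), np.float64(0.265625))
```

```bash
python3 -c "
from bench import r
print(r.hand_in())"
```

```text
the job is handed in; nothing more can be done
None
```

The job is handed in at about 25 s of the 54 s limit: the red cap hangs by its eye on the black-based stand's peg, and the blue silencer is locked home in the fitting (it bottomed out, and a 22 N pull did not free it). The brass silencer was seen still in place; the grey one was not detected in the last check but was not touched, and the collar springing back up was not seen directly.

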